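Point out the missing terminal strip

TASK

Two of the three LED drivers on the bench have a terminal strip lying on their lid, one has been left bare. Show the helper what to fit where: point from above at the middle of the spare terminal strip lying on the bench, fingertips about 3 cm above it, and dwell there for a good second; then point the same way at the middle of the bare driver's lid and finish while still pointing there. Do not touch or move the drivers, the strips or the things beside them.

Things in the scene. Friction and masses are not known exactly. Their poses are not given: they have to be found in the camera images.
- driver_a: LED driver: an off-white metal box with a ribbed lid, 64 (own x) x 122 (own y) mm, 39 mm high. Origin: centre of its underside, z up. It stands loose on the bench in a row of three, long sides roughly pointing away from the robot; which driver has which place in the row changes. A terminal strip lies on its lid.
- driver_b: LED driver: an off-white metal box with a ribbed lid, 64 (own x) x 122 (own y) mm, 39 mm high. Origin: centre of its underside, z up. It stands loose on the bench in a row of three, long sides roughly pointing away from the robot; which driver has which place in the row changes. This is the bare one: nothing lies on its lid.
- driver_c: LED driver: an off-white metal box with a ribbed lid, 64 (own x) x 122 (own y) mm, 39 mm high. Origin: centre of its underside, z up. It stands loose on the bench in a row of three, long sides roughly pointing away from the robot; which driver has which place in the row changes. A terminal strip lies on its lid.
- strip_a: terminal strip: a small off-white plastic block with a row of round screw posts on top, 20 (own x) x 61 (own y) mm, 21 mm high. Origin: centre of its underside, z up. It lies loose across the lid of driver_a, its underside 39 mm above the bench and its top 60 mm.
- strip_c: terminal strip: a small off-white plastic block with a row of round screw posts on top, 20 (own x) x 61 (own y) mm, 21 mm high. Origin: centre of its underside, z up. It lies loose across the lid of driver_c, its underside 39 mm above the bench and its top 60 mm.
- strip_spare: terminal strip: a small off-white plastic block with a row of round screw posts on top, 20 (own x) x 61 (own y) mm, 21 mm high. Origin: centre of its underside, z up. The spare one: it lies loose on the bench itself (underside at z = 0), to the left or right of the row of drivers.
- block: Bystander, not to be touched: plain ground steel gauge block, 36 x 36 mm, 30 mm high, loose on the bench beside the row. Origin: centre of its underside.
- flat_tin: Bystander, not to be touched: flat pale aluminium tin, 34 (own x) x 62 (own y) mm, 8 mm high, smooth on top, loose on the bench beside the row. Origin: centre of its underside.

How it is judged:
On the way:
1. the fingers point at the middle of the spare strip from just above it and dwell there for a second (horizontal distance between the grasp point and strip_spare below 0.025 m and height (world z) of the grasp point between 0.035 and 0.11 m), for 1 s.
At the end, for the whole second after the job is handed in: The fingers point at the middle of the bare driver's lid, within 35 mm of it horizontally, fingertips about 1 to 7 cm above it, after dwelling 1 s in the same way above the spare strip (within 25 mm). All drivers, strips and bystanders are within 6 mm of where they were (horizontal distance between the grasp point and driver_b below 0.035 m and height (world z) of the grasp point between 0.055 and 0.13 m and distance of each of driver_a, driver_b, driver_c, strip_a, strip_c, strip_spare, block, flat_tin from where it was at the start of the episode below 0.006 m); the robot touches nothing.
It fails at once if the robot touches a driver, a strip or a bystander (contact force between any of the fingers, the arm and driver_a above 0.3 N or contact force between any of the fingers, the arm and driver_b above 0.3 N or contact force between any of the fingers, the arm and driver_c above 0.3 N or contact force between any of the fingers, the arm and strip_a above 0.3 N or contact force between any of the fingers, the arm and strip_c above 0.3 N or contact force between any of the fingers, the arm and strip_spare above 0.3 N or contact force between any of the fingers, the arm and block above 0.3 N or contact force between any of the fingers, the arm and flat_tin above 0.3 N).
It fails at once if a driver, a strip or a bystander is lifted or moved (distance of any of driver_a, driver_b, driver_c, strip_a, strip_c, strip_spare, block, flat_tin from where it was at the start of the episode above 0.006 m).
It also fails if it takes over 32 s, if anything falls off the work surface, if the arm or the gripper's body presses on something with over 40 N, if the wrist force passes 120 N, or if a joint passes its speed limit or range.

ROBOT

A 7-joint arm with a two-finger parallel gripper is mounted at the origin on a cart in front of the work surface, level with it; the furniture and walls round the work are solid. World frame = base frame: x ahead of the robot, y to its left, z up, the work surface at z = 0. Lengths are in m, angles in rad, forces in N, time in s.
With the tool pointing down it reaches from about 0.4 to 0.85 m from the base axis. Payload 4.5 kg.
Tool frame: the origin (TCP) lies midway between the tips of the shut fingers; the grasp point (between the pads) lies 19 mm behind it; z points along the fingers, y is the direction in which the jaws open and shut (so a half turn about z gives the same grasp; the last joint's range is limited). The gripper opens to 88 mm and grips with 3 to 60 N. Pads are 18 mm wide; open, the fingers measure 123 mm over their backs; the gripper's body (75 mm by 187 mm) begins 45 mm behind the grasp point.
Start: joints at [1.17, 0.689, -0.195, 1.565, 0.157, 0.902, -0.215], TCP at [0.263, -0.567, 0.239] pointing down, gripper open.
Joint ranges: [-3.01, 3.01], [-0.46, 2.08], [-1.47, 1.51], [0.13, 2.56], [-1, 4.14], [0.04, 2.09], [-2.66, 2.66]. Speed limits (rad/s): [2.57, 2.57, 3.14, 3.14, 3.14, 3.14, 3.14].

INTERFACE

Orientations are given as a unit quaternion [x, y, z, w].
In Python, from plant import get_state, snapshot, finish_job, regions_of gives the robot as it stands.
- The arm moves only by the tool send_rows, never from a script. Its argument "series" is a list of rows, each an object of numbers: "grip": the opening, from 0 (shut) to 1 (fully open); "dx", "dy", "dz": the shift along the tool's x, y, z in mm; "turn": the turn about the tool's z in rad. A call has 1 to 20 rows; each row shifts and turns the commanded pose from where the row before left it, along the tool's axes as they then stand; what a row does not reach is not made up. A row lasts 1/10 s, in which the tool goes at most 50 mm and 8.59 degrees, less where a joint would pass 70% of its speed; a pose out of reach is approached as far as the arm can. A call is refused whole if a number of a shift passes 50 or a number of a turn 0.15, either way. A call with a gripper value outside its range is refused whole. The fingers move at their own pace and stop on an object; "force" is the grip in N (left out, the last holds). Time passes only in rows, so rows that do not move let the fingers close. It gives the time, the measured TCP pose, the force and the opening at its end, in the units of the state.
- get_state(): the state, without advancing time (a new reading comes with each control period).
- snapshot(name): name is "scene" or "top" or "wrist"; returns a dict with "img" (420x560x3 uint8, red, green, blue), "depth" (420x560 float32, m along the optical axis (not along the pixel's ray), 0 where there is no reading), "fov_y" (degrees; the focal length in pixels is half the picture's height over the tangent of half this angle, whatever the lens; pixels are square), "cx", "cy" (the principal point, pixels), "k1" (the pictures are not rectified: a ray, as slopes to the right and down, at radius r is drawn at 1 + k1 r^2 times it, then the intrinsics apply), "R" (3x3) and "t" (3): a world point X has camera coordinates R X + t. Camera axes: x right, y down, z forward; pixel columns grow to the right and rows downward; lengths in m; the calibration is good to about 2 mm. A picture is of the moment at which its call begins.
- finish_job(): hands the job in, once; it reports no verdict.
Trained networks look in a picture, given as the dict that the camera call returned (one of the last four; its "shot" number tells which), for a name from the list of things; names that differ only in an ending like _2 or _b are one class to them, and where a whole thing is asked for, a point or a joint stands for the part that bears it (a point fixed in the world has none). Each returns a list of dicts, best first, with "score" (0 to 1); they miss things now and then, are a little off and sometimes report something else, mostly with a low value. They report only what shows in the picture. A call takes as long as a camera call.
- regions_of(picture, target): "pixels" (420x560 bool, what is visible of it) and "extent" ([left, top, right, bottom] in pixels, round what is visible of it).
The state is a dict: "clock": time; "q": joint angles; "qd": joint speeds; "joint_torque": joint torques, N m; "tool_pos": TCP position; "eef_rot": TCP orientation; "contact_force": force on the tool from outside, world axes, zero at the start; "moment": the same for the moment, N m; "opening": opening from 0.0 (shut) to 1.0 (fully open).
Only numpy, scipy, OpenCV 4.12 (cv2) and the standard library are available. Lean on these libraries where they do the work, as an engineer would, in place of code of your own. Each camera call takes 0.05 s, during which the arm holds its last target.

## Working session

There is one attempt and no reset: what is moved stays moved. The work goes in short steps, Python scripts to look and compute and a tool call to move; the robot and the scene stay as the last step left them, time stands still between calls to the robot, and variables do not carry over. Pictures are saved under pics/ and viewed, and the job is handed in when it is done.

Besides the shell and the picture viewer there is one more tool, called after ">>>" by a JSON object that holds its "fn" and its "kwargs", one argument or row to a line. send_rows: Moves the arm, as the interface text tells. Its arguments: {"type":"object","properties":{"series":{"type":"array","items":{"type":"object","properties":{"grip":{"type":"number"},"dx":{"type":"number"},"dy":{"type":"number"},"dz":{"type":"number"},"turn":{"type":"number"}}}},"force":{"type":"number"}},"required":["series"]}

```bash
mkdir -p pics
cat > h.py <<'E'
import numpy as np, cv2
from plant import get_state, snapshot, finish_job, regions_of
def save(s,n): cv2.imwrite('pics/'+n,s['img'][:,:,::-1])
def world(s):
    h,w=s['depth'].shape; f=h/2/np.tan(np.radians(s['fov_y'])/2)
    K=np.array([[f,0,s['cx']],[0,f,s['cy']],[0,0,1.]])
    u,v=np.meshgrid(np.arange(w),np.arange(h))
    # invert r_d = r(1+k1 r^2)
    xd=(u-s['cx'])/f; yd=(v-s['cy'])/f; rd=np.hypot(xd,yd); r=rd.copy()
    for _ in range(20): r=rd/(1+s['k1']*r*r)
    k=np.where(rd>0,r/np.maximum(rd,1e-9),1); z=s['depth']
    P=np.stack([xd*k*z,yd*k*z,z],-1)
    return (P-np.array(s['t']))@np.array(s['R'])
E
python3 - <<'E'
from h import *
print(get_state())
for n in ['top','scene']:
    s=snapshot(n); save(s,n+'1.png'); W=world(s); np.savez(n+'1.npz',W=W,d=s['depth'])
    print(n,s['k1'],s['fov_y'],np.array(s['R']).round(2).tolist(),s['t'])
    for t in ['driver_b','strip_spare','block','flat_tin']:
        for r in regions_of(s,t):
            m=r['pixels']&(s['depth']>0); p=W[m]
            if len(p): print(t,round(r['score'],2),[round(float(x)) for x in r['extent']],m.sum(),np.median(p,0).round(3),'ztop',np.percentile(p[:,2],[5,50,95]).round(3))
E
```

```text
{'clock': 0.0, 'q': array([ 1.16976349,  0.68998912, -0.19452219,  1.56633146,  0.15730499,
        0.90254203, -0.2150913 ]), 'qd': array([-0.00066019, -0.00048094, -0.00140476,  0.00029114, -0.00073322,
        0.00126085, -0.00180704]), 'joint_torque': array([-5.43439328e-04, -5.27567983e+01, -1.26679972e+00, -1.53428704e+01,
       -5.26358304e-02,  6.56971257e-03,  1.83511388e-04]), 'tool_pos': array([ 0.26297151, -0.56627627,  0.23791041]), 'eef_rot': array([ 9.76446682e-01,  2.15756800e-01, -2.70281413e-04, -8.98598001e-04]), 'contact_force': array([-0.57533485, -0.73492335,  0.05407154]), 'moment': array([0.00234283, 0.09172007, 0.01285421]), 'opening': 0.997549113091388}
top -0.12138664005931331 54.48474117861425 [[0.03, -1.0, 0.01], [-0.99, -0.03, -0.15], [0.15, -0.0, -0.99]] [-0.01682033  0.51503613  1.12498373]
driver_b 0.98 [213, 193, 241, 236] 888 [0.473 0.135 0.038] ztop [0.033 0.038 0.041]
driver_b 0.69 [312, 198, 337, 241] 679 [ 0.478 -0.141  0.038] ztop [0.034 0.038 0.042]
driver_b 0.64 [264, 194, 287, 238] 684 [ 0.459 -0.002  0.038] ztop [0.034 0.038 0.042]
strip_spare 0.52 [358, 229, 377, 239] 130 [ 0.428 -0.277  0.015] ztop [0.005 0.015 0.022]
block 0.76 [155, 165, 172, 181] 182 [0.584 0.332 0.028] ztop [0.002 0.028 0.032]
scene -0.01663084482467768 57.59579637498567 [[-0.59, -0.8, -0.0], [-0.52, 0.38, -0.76], [0.61, -0.45, -0.65]] [0.32040535 0.31322819 0.6404564 ]
driver_b 0.83 [224, 229, 269, 278] 1424 [0.462 0.143 0.038] ztop [0.008 0.038 0.041]
driver_b 0.75 [318, 186, 364, 228] 969 [ 0.449 -0.123  0.037] ztop [0.004 0.037 0.04 ]
strip_spare 0.73 [374, 192, 396, 204] 174 [ 0.427 -0.271  0.012] ztop [0.003 0.012 0.021]
block 0.67 [130, 256, 152, 276] 362 [0.575 0.341 0.028] ztop [0.004 0.028 0.032]
flat_tin 0.94 [170, 291, 188, 320] 462 [0.449 0.316 0.008] ztop [0.004 0.008 0.01 ]
```

Run:
```python
import cv2
a=cv2.imread('pics/top1.png'); cv2.imwrite('pics/top1z.png',cv2.resize(a[140:270,130:400],None,fx=2.9,fy=2.9,interpolation=cv2.INTER_CUBIC))
```

```text
(no output)
```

View pics/top1.png

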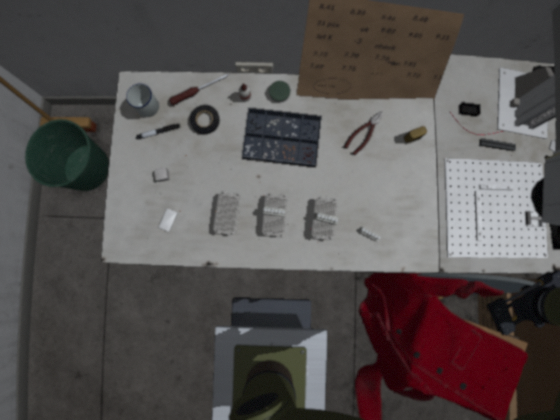

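View pics/scene1.png

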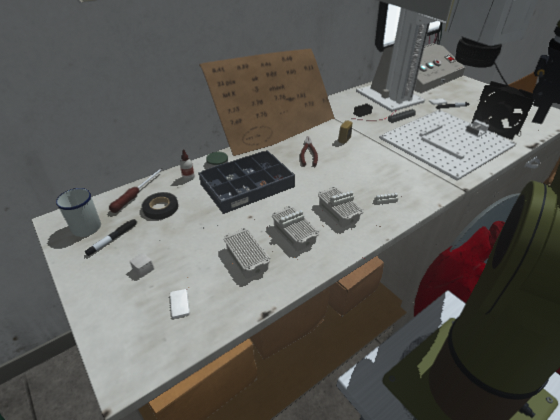

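Run:
```python
import numpy as np
for n in ['top1','scene1']:
    d=np.load(n+'.npz'); W=d['W'][d['d']>0]
    def box(nm,x0,x1,y0,y1,z0,z1):
        p=W[(W[:,0]>x0)&(W[:,0]<x1)&(W[:,1]>y0)&(W[:,1]<y1)&(W[:,2]>z0)&(W[:,2]<z1)]
        if len(p): print(n,nm,len(p),np.percentile(p,2,axis=0).round(3),np.percentile(p,98,axis=0).round(3),p.mean(0).round(3))
    box('spare',.36,.5,-.34,-.2,.012,.03)
    for nm,a,b in [('L',.08,.2),('M',-.06,.06),('R',-.2,-.08)]:
        box(nm+' lid',.35,.6,a,b,.03,.045); box(nm+' strip',.35,.6,a,b,.05,.08)
    box('high stuff',.3,.8,-.45,.45,.05,.2)
```

```text
top1 spare 93 [ 0.416 -0.305  0.012] [ 0.443 -0.255  0.024] [ 0.429 -0.28   0.017]
top1 L lid 882 [0.418 0.104 0.033] [0.53  0.165 0.042] [0.474 0.134 0.038]
top1 M lid 775 [ 0.417 -0.031  0.033] [0.53  0.03  0.042] [ 0.471 -0.001  0.038]
top1 M strip 115 [ 0.472 -0.025  0.05 ] [0.493 0.031 0.062] [0.482 0.002 0.056]
top1 R lid 785 [ 0.411 -0.174  0.033] [ 0.525 -0.11   0.042] [ 0.467 -0.141  0.038]
top1 R strip 121 [ 0.455 -0.176  0.05 ] [ 0.48  -0.12   0.062] [ 0.467 -0.147  0.056]
top1 high stuff 593 [ 0.459 -0.436  0.051] [0.797 0.433 0.096] [ 0.643 -0.016  0.063]
scene1 spare 108 [ 0.414 -0.301  0.012] [ 0.447 -0.249  0.022] [ 0.429 -0.273  0.017]
scene1 L lid 1156 [0.417 0.107 0.035] [0.53  0.171 0.041] [0.47  0.14  0.039]
scene1 M lid 766 [ 0.415 -0.028  0.035] [0.531 0.034 0.043] [0.464 0.005 0.039]
scene1 M strip 162 [ 0.473 -0.023  0.05 ] [0.489 0.034 0.061] [0.481 0.007 0.056]
scene1 R lid 670 [ 0.41  -0.17   0.034] [ 0.525 -0.107  0.043] [ 0.462 -0.135  0.038]
scene1 R strip 133 [ 0.456 -0.172  0.05 ] [ 0.478 -0.117  0.061] [ 0.466 -0.143  0.055]
scene1 high stuff 951 [ 0.461 -0.422  0.05 ] [0.791 0.438 0.097] [0.676 0.19  0.067]
```

View pics/top1z.png

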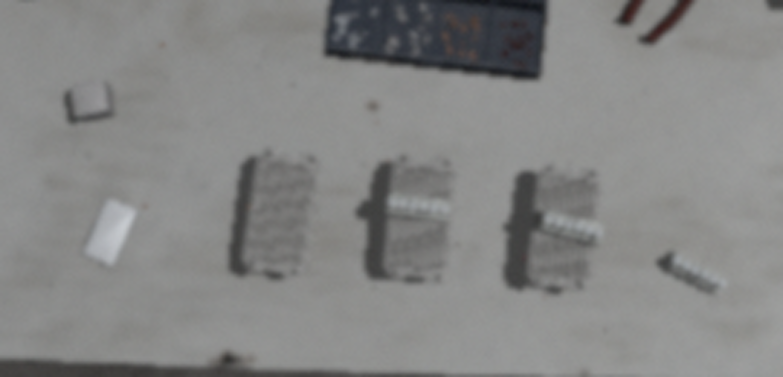

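The left driver (top image, pixel 227,214) has no strip and sits at about (0.473, 0.136). The spare strip (pixel 368,234) is on the bench to the right at about (0.429, -0.277). The block and tin are on the left at y≈0.32.

I'll shift by world (+0.167, +0.289), which is tool dx 273 mm, dy -192 mm.

>>> {"fn": "send_rows", "kwargs": {
  "series": [
    {"dx": 14, "dy": -10, "grip": 0},
    {"dx": 27, "dy": -19, "grip": 0},
    {"dx": 27, "dy": -19, "grip": 0},
    {"dx": 27, "dy": -19, "grip": 0},
    {"dx": 27, "dy": -19, "grip": 0},
    {"dx": 27, "dy": -19, "grip": 0},
    {"dx": 27, "dy": -19, "grip": 0},
    {"dx": 27, "dy": -19, "grip": 0},
    {"dx": 27, "dy": -19, "grip": 0},
    {"dx": 27, "dy": -19, "grip": 0},
    {"dx": 14, "dy": -10, "grip": 0},
    {"grip": 0},
    {"grip": 0}
  ]
}}

```text
schema error: expected keys grip, dx, dy, dz, turn
```

Run:
```python
from h import *
st=get_state();print(st['clock'],st['tool_pos'],st['eef_rot'],st['opening'])
s=snapshot('wrist'); save(s,'w1.png'); W=world(s)
for r in regions_of(s,'strip_spare'):
    p=W[r['pixels']&(s['depth']>0)]; q=p[p[:,2]>.010]
    print(r['score'],r['extent'],np.percentile(p,2,axis=0).round(3),np.percentile(p,98,axis=0).round(3),q.mean(0).round(3) if len(q) else 0)
x,y,z,w=st['eef_rot']
from scipy.spatial.transform import Rotation as R
M=R.from_quat(st['eef_rot']).as_matrix();print(M.round(3))
print('to spare',M.T@(np.array([.429,-.277,.051])-st['tool_pos'])*1000)
```

```text
0.5 [ 0.26325094 -0.56684869  0.23869847] [ 9.76467380e-01  2.15665148e-01 -3.30085952e-06  2.08722465e-06] 1.0020413198293814
[[ 0.907  0.421 -0.   ]
 [ 0.421 -0.907 -0.   ]
 [-0.     0.    -1.   ]]
to spare [ 272.41044108 -193.07643664  187.69595262]
```

View pics/w1.png

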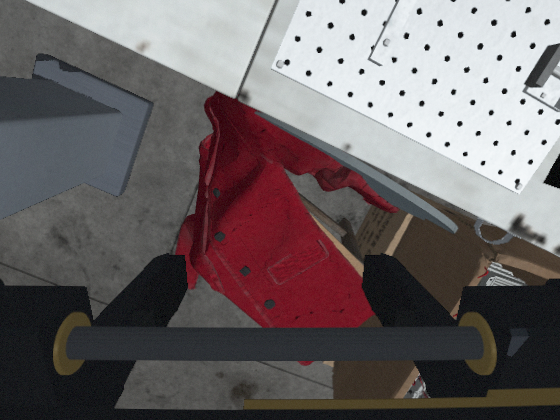

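The call was refused because every row needs all five keys, so the arm hasn't moved. The wrist picture still shows the start view: floor and the red jacket, no strip in sight. I'll resend the rows with all keys.

>>> {"fn": "send_rows", "kwargs": {
  "series": [
    {"dx": 14, "dy": -10, "dz": 0, "turn": 0, "grip": 0},
    {"dx": 27, "dy": -19, "dz": 0, "turn": 0, "grip": 0},
    {"dx": 27, "dy": -19, "dz": 0, "turn": 0, "grip": 0},
    {"dx": 27, "dy": -19, "dz": 0, "turn": 0, "grip": 0},
    {"dx": 27, "dy": -19, "dz": 0, "turn": 0, "grip": 0},
    {"dx": 27, "dy": -19, "dz": 0, "turn": 0, "grip": 0},
    {"dx": 27, "dy": -19, "dz": 0, "turn": 0, "grip": 0},
    {"dx": 27, "dy": -19, "dz": 0, "turn": 0, "grip": 0},
    {"dx": 27, "dy": -19, "dz": 0, "turn": 0, "grip": 0},
    {"dx": 27, "dy": -19, "dz": 0, "turn": 0, "grip": 0},
    {"dx": 14, "dy": -10, "dz": 0, "turn": 0, "grip": 0},
    {"dx": 0, "dy": 0, "dz": 0, "turn": 0, "grip": 0},
    {"dx": 0, "dy": 0, "dz": 0, "turn": 0, "grip": 0}
  ]
}}

```text
clock: 1.9
tool_pos: [0.4283, -0.2802, 0.2388]
eef_rot: [0.976, 0.216, -0.0, 0.0]
contact_force: [-1.0, -0.3, 0.2]
opening: 0.003
```

```bash
cat > m.py <<'E'
from h import *
import sys
from scipy.spatial.transform import Rotation as R
t,n=sys.argv[1:3]; tgt=np.array([float(a) for a in sys.argv[3:6]])
st=get_state();print(st['clock'],st['tool_pos'],st['eef_rot'],st['opening'],st['contact_force'])
s=snapshot('wrist'); save(s,n); W=world(s)
for r in regions_of(s,t):
    p=W[r['pixels']&(s['depth']>0)]; q=p[p[:,2]>.010]
    print(r['score'],r['extent'],np.percentile(p,2,axis=0).round(3),np.percentile(p,98,axis=0).round(3),q.mean(0).round(3) if len(q) else 0)
M=R.from_quat(st['eef_rot']).as_matrix();print(M.round(3))
print('to tgt',M.T@(tgt-st['tool_pos'])*1000)
E
python3 m.py strip_spare w2.png .429 -.277 .051
```

```text
1.9 [ 0.42827189 -0.28017386  0.23882221] [ 9.76468923e-01  2.15657695e-01 -2.28318045e-04  3.85887258e-04] 0.0031128845434880243 [-0.96013932 -0.28778541  0.16204952]
0.92 [256.1, 150.4, 298.9, 195.2] [ 0.412 -0.308  0.   ] [ 0.447 -0.254  0.021] [ 0.43  -0.281  0.016]
[[ 0.907  0.421 -0.   ]
 [ 0.421 -0.907 -0.001]
 [-0.001  0.001 -1.   ]]
to tgt [  2.11211131  -2.69503558 187.8192287 ]
```

View pics/w2.png

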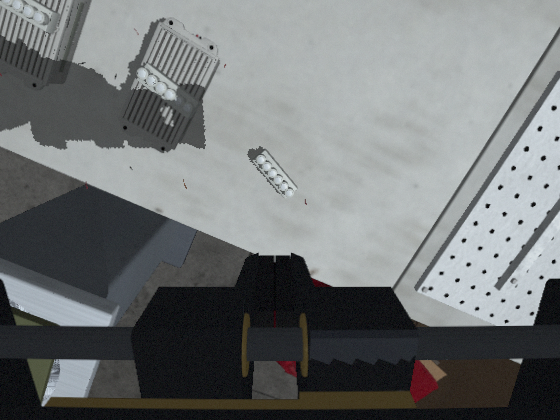

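The wrist picture shows the spare strip at pixel (275,173), which works out to (0.430, -0.280). The TCP is within 2 mm of that, so I'll go straight down 188 mm and dwell.

>>> {"fn": "send_rows", "kwargs": {
  "series": [
    {"dx": 1, "dy": 0, "dz": 12, "turn": 0, "grip": 0},
    {"dx": 1, "dy": 0, "dz": 30, "turn": 0, "grip": 0},
    {"dx": 0, "dy": 0, "dz": 30, "turn": 0, "grip": 0},
    {"dx": 0, "dy": 0, "dz": 30, "turn": 0, "grip": 0},
    {"dx": 0, "dy": 0, "dz": 30, "turn": 0, "grip": 0},
    {"dx": 0, "dy": 0, "dz": 25, "turn": 0, "grip": 0},
    {"dx": 0, "dy": 0, "dz": 18, "turn": 0, "grip": 0},
    {"dx": 0, "dy": 0, "dz": 11, "turn": 0, "grip": 0}
  ]
}}

```text
clock: 2.8
tool_pos: [0.4292, -0.2799, 0.0513]
eef_rot: [0.977, 0.215, -0.001, -0.0]
contact_force: [1.3, -0.2, -0.4]
opening: 0.006
```

>>> {"fn": "send_rows", "kwargs": {
  "series": [
    {"dx": 0, "dy": 0, "dz": 0, "turn": 0, "grip": 0},
    {"dx": 0, "dy": 0, "dz": 0, "turn": 0, "grip": 0},
    {"dx": 0, "dy": 0, "dz": 0, "turn": 0, "grip": 0},
    {"dx": 0, "dy": 0, "dz": 0, "turn": 0, "grip": 0},
    {"dx": 0, "dy": 0, "dz": 0, "turn": 0, "grip": 0},
    {"dx": 0, "dy": 0, "dz": 0, "turn": 0, "grip": 0},
    {"dx": 0, "dy": 0, "dz": 0, "turn": 0, "grip": 0},
    {"dx": 0, "dy": 0, "dz": 0, "turn": 0, "grip": 0},
    {"dx": 0, "dy": 0, "dz": 0, "turn": 0, "grip": 0},
    {"dx": 0, "dy": 0, "dz": 0, "turn": 0, "grip": 0},
    {"dx": 0, "dy": 0, "dz": 0, "turn": 0, "grip": 0},
    {"dx": 0, "dy": 0, "dz": 0, "turn": 0, "grip": 0},
    {"dx": 0, "dy": 0, "dz": 0, "turn": 0, "grip": 0},
    {"dx": 0, "dy": 0, "dz": 0, "turn": 0, "grip": 0},
    {"dx": 0, "dy": 0, "dz": 0, "turn": 0, "grip": 0}
  ]
}}

```text
clock: 4.3
tool_pos: [0.4304, -0.2786, 0.0527]
eef_rot: [0.976, 0.216, -0.0, 0.0]
contact_force: [-0.3, 0.1, 0.2]
opening: 0.009
```

```bash
python3 m.py strip_spare w3.png .473 .136 .239
```

```text
4.3 [ 0.43042076 -0.27864234  0.05272586] [ 9.76458929e-01  2.15703408e-01 -1.61534977e-05  2.11271264e-05] 0.008535769003693058 [-0.29930601  0.09942578  0.21152875]
0.75 [235.9, 195.4, 318.7, 270.3] [ 0.421 -0.31  -0.   ] [ 0.448 -0.253  0.021] [ 0.435 -0.274  0.016]
[[ 0.907  0.421 -0.   ]
 [ 0.421 -0.907 -0.   ]
 [-0.     0.    -1.   ]]
to tgt [ 213.27792887 -358.11448244 -186.29508844]
```

View pics/w3.png

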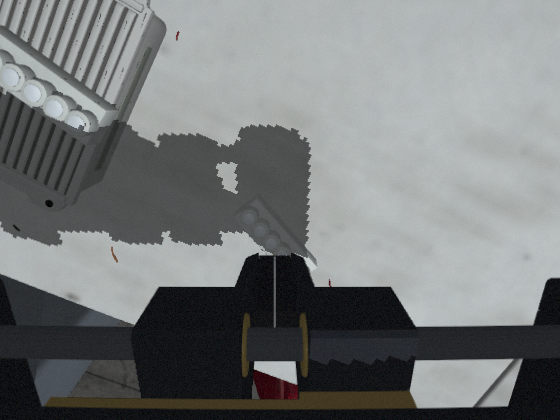

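The closed fingertips are over the middle of the strip (pixel 275,255), and the dwell lasted 1.5 s. Next I'll rise straight up, then cross at z≈0.24.

>>> {"fn": "send_rows", "kwargs": {
  "series": [
    {"dx": 0, "dy": 0, "dz": -12, "turn": 0, "grip": 0},
    {"dx": 0, "dy": 0, "dz": -30, "turn": 0, "grip": 0},
    {"dx": 0, "dy": 0, "dz": -30, "turn": 0, "grip": 0},
    {"dx": 0, "dy": 0, "dz": -30, "turn": 0, "grip": 0},
    {"dx": 0, "dy": 0, "dz": -30, "turn": 0, "grip": 0},
    {"dx": 0, "dy": 0, "dz": -30, "turn": 0, "grip": 0},
    {"dx": 0, "dy": 0, "dz": -18, "turn": 0, "grip": 0},
    {"dx": 0, "dy": 0, "dz": -6, "turn": 0, "grip": 0}
  ]
}}

```text
clock: 5.2
tool_pos: [0.4312, -0.2791, 0.2415]
eef_rot: [0.976, 0.216, 0.002, 0.002]
contact_force: [-1.0, -0.1, -0.0]
opening: 0.008
```

>>> {"fn": "send_rows", "kwargs": {
  "series": [
    {"dx": 8, "dy": -13, "dz": 0, "turn": 0, "grip": 0},
    {"dx": 15, "dy": -26, "dz": 0, "turn": 0, "grip": 0},
    {"dx": 15, "dy": -25, "dz": 0, "turn": 0, "grip": 0},
    {"dx": 15, "dy": -25, "dz": 0, "turn": 0, "grip": 0},
    {"dx": 15, "dy": -25, "dz": 0, "turn": 0, "grip": 0},
    {"dx": 15, "dy": -25, "dz": 0, "turn": 0, "grip": 0},
    {"dx": 15, "dy": -25, "dz": 0, "turn": 0, "grip": 0},
    {"dx": 15, "dy": -25, "dz": 0, "turn": 0, "grip": 0},
    {"dx": 15, "dy": -25, "dz": 0, "turn": 0, "grip": 0},
    {"dx": 15, "dy": -25, "dz": 0, "turn": 0, "grip": 0},
    {"dx": 15, "dy": -25, "dz": 0, "turn": 0, "grip": 0},
    {"dx": 15, "dy": -25, "dz": 0, "turn": 0, "grip": 0},
    {"dx": 15, "dy": -25, "dz": 0, "turn": 0, "grip": 0},
    {"dx": 15, "dy": -25, "dz": 0, "turn": 0, "grip": 0},
    {"dx": 10, "dy": -19, "dz": 0, "turn": 0, "grip": 0},
    {"dx": 0, "dy": 0, "dz": 0, "turn": 0, "grip": 0},
    {"dx": 0, "dy": 0, "dz": 0, "turn": 0, "grip": 0}
  ]
}}

```text
clock: 6.9
tool_pos: [0.4714, 0.1358, 0.2377]
eef_rot: [0.976, 0.216, -0.001, 0.0]
contact_force: [0.0, -0.3, 0.2]
opening: 0.001
```

```bash
python3 m.py driver_b w4.png .473 .136 .072
```

```text
6.9 [0.47137831 0.13581102 0.23774207] [ 9.76287258e-01  2.16474119e-01 -1.41828905e-03  3.64787828e-04] 0.0012123653962292547 [ 0.03895168 -0.26418589  0.19564535]
[[ 0.906  0.423 -0.003]
 [ 0.423 -0.906 -0.001]
 [-0.003  0.    -1.   ]]
to tgt [  2.03474729   0.49791161 165.73687548]
```

View pics/w4.png

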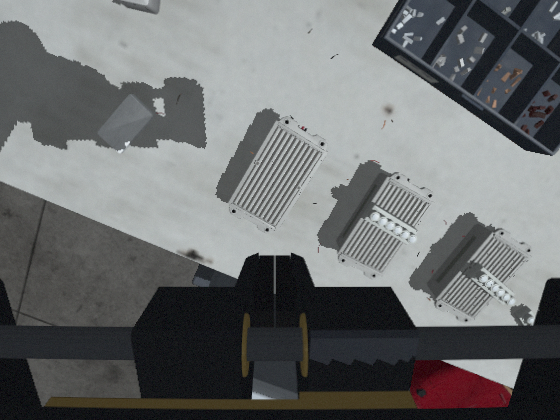

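The bare lid is at pixel (278,173), with the strip-bearing drivers to its right at (385,225) and (485,275). The network didn't report the driver in this picture, but the image agrees with the two earlier measurements. I'll go down 166 mm.

>>> {"fn": "send_rows", "kwargs": {
  "series": [
    {"dx": 1, "dy": 0, "dz": 12, "turn": 0, "grip": 0},
    {"dx": 1, "dy": 0, "dz": 28, "turn": 0, "grip": 0},
    {"dx": 0, "dy": 0, "dz": 28, "turn": 0, "grip": 0},
    {"dx": 0, "dy": 0, "dz": 28, "turn": 0, "grip": 0},
    {"dx": 0, "dy": 0, "dz": 28, "turn": 0, "grip": 0},
    {"dx": 0, "dy": 0, "dz": 22, "turn": 0, "grip": 0},
    {"dx": 0, "dy": 0, "dz": 14, "turn": 0, "grip": 0},
    {"dx": 0, "dy": 0, "dz": 6, "turn": 0, "grip": 0},
    {"dx": 0, "dy": 0, "dz": 0, "turn": 0, "grip": 0},
    {"dx": 0, "dy": 0, "dz": 0, "turn": 0, "grip": 0},
    {"dx": 0, "dy": 0, "dz": 0, "turn": 0, "grip": 0},
    {"dx": 0, "dy": 0, "dz": 0, "turn": 0, "grip": 0}
  ]
}}

```text
clock: 8.2
tool_pos: [0.4751, 0.1367, 0.0734]
eef_rot: [0.976, 0.216, 0.001, -0.0]
contact_force: [-0.1, 0.4, 0.2]
opening: 0.002
```

```bash
python3 m.py driver_b w5.png .473 .136 .072
python3 - <<'E'
from h import *
s=snapshot('top'); save(s,'top2.png')
W=world(s); a=np.load('top1.npz')
for n,u0,u1,v0,v1 in [('spare',350,385,222,245),('R',305,342,193,245),('M',258,292,190,240)]:
    b=W[v0:v1,u0:u1]; c=a['W'][v0:v1,u0:u1]
    print(n,'median|dz|',np.median(abs(b[...,2]-c[...,2])).round(4))
i=s['img']; cv2.imwrite('pics/top2z.png',cv2.resize(i[140:270,130:400,::-1],None,fx=2.9,fy=2.9))
E
```

```text
8.2 [0.47508425 0.13667745 0.07342659] [ 9.76481808e-01  2.15598630e-01  7.10829438e-04 -5.97766982e-05] 0.0017959862248083567 [-0.06073051  0.36880538  0.19772324]
0.84 [396.5, 226.8, 546.7, 400.5] [ 0.418 -0.032  0.003] [0.531 0.029 0.04 ] [0.492 0.003 0.035]
0.6 [193.9, 137.6, 370.1, 289.9] [0.437 0.102 0.036] [0.532 0.166 0.04 ] [0.495 0.137 0.038]
[[ 0.907  0.421  0.001]
 [ 0.421 -0.907  0.   ]
 [ 0.001  0.    -1.   ]]
to tgt [-2.17774617 -0.26338865  1.42346368]
spare median|dz| 0.0022
R median|dz| 0.0021
M median|dz| 0.0021
```

View pics/w5.png

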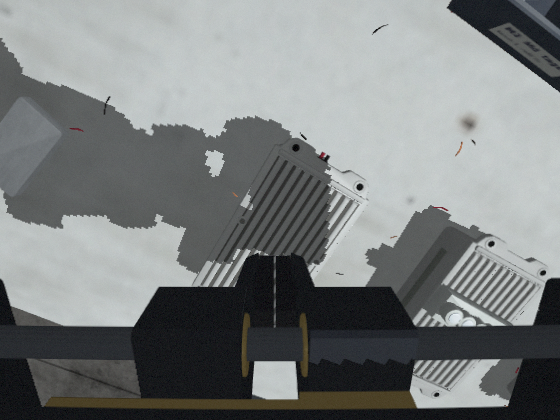

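View pics/top2z.png

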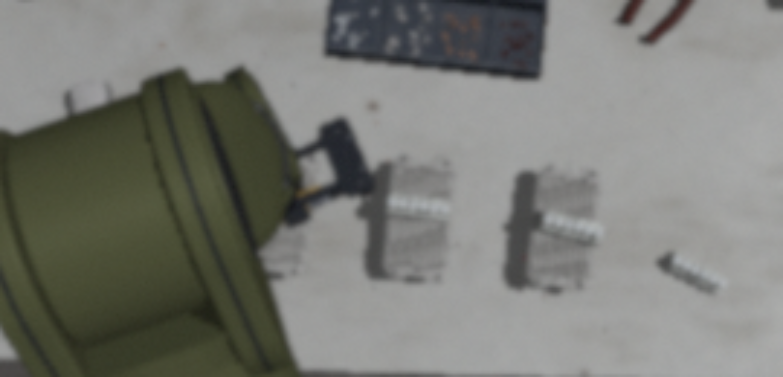

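The fingertips are over the middle of the bare lid (wrist pixel 275,260). In the top view, the spare strip and the two strip-bearing drivers show at the same pixels as before, so nothing has moved. Handing in now.

```bash
python3 -c "from plant import finish_job;print(finish_job())"
```

```text
the job is handed in; nothing more can be done
None
```

The arm pointed at the spare strip and then at the bare driver, and I handed the job in while it was still pointing there. No verdict was reported.

- **Spare strip:** it lies to the right of the row at about (0.430, -0.280). I held the closed fingertips about 3 cm above its middle for 1.5 s, within about 2 mm horizontally.
- **Bare driver:** it is the left one in the row, at about (0.473, 0.136). The tool finished at (0.475, 0.137, 0.073), so about 2 mm off centre with the fingertips about 3.4 cm above the lid.
- **Last checks:** the force reading stayed around sensor noise (about 1 N or less) throughout. In the final top view, the spare strip and the middle and right drivers with their strips had not shifted. The arm hid most of the bare driver, the block and the tin there; in the wrist view the bare driver's edges matched the earlier measurement.
- **Problems along the way:**
  - My first move call was refused because of missing keys; nothing moved, and I resent it.
  - The network missed the bare driver in one wrist picture.
  - It also can't tell the drivers apart, so I picked out the bare one from the pictures and the depth data.

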